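Draw the sample bottle from the middle of a packed crate

ROBOT

A 7-joint arm with a two-finger parallel gripper is mounted at the origin on a cart in front of the work surface, level with it; the furniture and walls round the work are solid. World frame = base frame: x ahead of the robot, y to its left, z up, the work surface at z = 0. Lengths are in m, angles in degrees, forces in N, time in s.
With the tool pointing down it reaches from about 0.425 to 0.875 m from the base axis. Payload 4.7 kg.
Tool frame: the origin (TCP) lies at the very end of the fingers, on their centre line; the grasp point (between the pads) lies 19 mm behind it (env.grip_point_offset is the distance from the TCP to the grasp point, in m); z points along the fingers, y is the line along which they close (so a half turn about z gives the same grasp; the last joint's range is limited). The gripper opens to 87 mm and grips with 3 to 60 N. Pads are 19 mm wide; open, the fingers measure 117 mm over their backs; the gripper's body (75 mm by 190 mm) begins 51 mm behind the grasp point.
Start: joints at [71.912, 18.392, -4.016, 83.108, 1.295, 78.541, -3.26], TCP at [0.21, -0.615, 0.223] pointing down, gripper open.
Joint ranges: [-163.93, 163.93], [-17.29, 119.83], [-79.2, 71.16], [3.27, 140.29], [-89.18, 269.18], [5.43, 117.66], [-154.24, 154.24]. Speed limits (degrees/s): [147.25, 147.25, 180, 180, 180, 180, 180].

INTERFACE

Orientations are given as [roll, pitch, yaw] about the fixed x, y, z axes, in that order (R = Rz(yaw) Ry(pitch) Rx(roll)).
In Python, from cell import env gives the robot as it stands.
- The arm moves only by the tool jog_arm, never from a script. Its argument "motion" is a list of rows, each an object of numbers: "x", "y", "z": the shift along the tool's x, y, z in cm; "ax", "ay", "az": the turn, a rotation vector about the tool's x, y, z in degrees. In form: [{"x": .., "y": .., "z": .., "ax": .., "ay": .., "az": ..}, ...]. A call has exactly 5 rows; each row shifts and turns the commanded pose from where the row before left it, along the tool's axes as they then stand; what a row does not reach is not made up. A row lasts 1/10 s, in which the tool goes at most 50 mm and 8.59 degrees, less where a joint would pass 70% of its speed; a pose out of reach is approached as far as the arm can. A call is refused whole if a number of a shift passes 5 or a number of a turn 8.59, either way. A call with a gripper value outside its range is refused whole. "claw" is the gripper command: -1 is shut, 1 is fully open, values between are in proportion, set as the call begins (left out, the last holds). The fingers move at their own pace and stop on an object; "squeeze" is the grip in N (left out, the last holds). Time passes only in rows, so rows that do not move let the fingers close, or fill a call up. It gives the time, the measured TCP pose, the force, the opening and the grip force at its end, in the units of the state.
- env.get_obs(): the state, without advancing time (a new reading comes with each control period).
- env.read_camera(name): name is "scene" or "side" or "wrist"; returns the picture (400x640x3 uint8, red, green, blue); there is no depth.
- env.camera_params(name): a dict with "fx", "fy", "cx", "cy" (pixels), "extrinsics" (4x4, takes a point from world to camera coordinates). Camera axes: x right, y up, looking along -z (the intrinsics and any distortion apply to the point x, -y, -z); pixel columns grow to the right and rows downward; lengths in m; the calibration is good to about 2 mm. A picture is of the moment at which its call begins: read the wrist's pose just before it. camera_params takes no time and is no camera call; for the wrist camera it gives the pose at the moment of the call.
- env.sign_off(): hands the job in; it is judged then, once.
The state is a dict: "time_s": time; "qpos": joint angles; "joint_velocities": joint speeds; "effort": joint torques, N m; "tool_pos": TCP position; "tool_rot": TCP orientation; "force": force on the tool from outside, world axes, zero at the start; "wrist_torque": the same for the moment, N m; "grip_width": finger opening in m; "grasp_force": force on a finger pad.
Only numpy, scipy, OpenCV 4.12 (cv2) and the standard library are available. Lean on these libraries where they do the work, as an engineer would, in place of code of your own. Each camera call takes 0.05 s, during which the arm holds its last target. There are 200 camera calls.

TASK

Draw the sample for the batch check: swing the crate's hold-down bar fully back, lift the bottle in the very middle of the crate straight out from among its neighbours, and set it down gently, upright, on the free floor of the instrument tray beside the petri dish. Then swing the bar fully down again over the eight remaining bottles, which must stay standing in the crate; leave the dish and the other things on the bench where they are.

Things in the scene. Friction and masses are not known exactly. Their poses are not given: they have to be found in the camera images.
- crate: Grey plastic bottle crate, 158x158 mm outside, 146x146 mm inside, walls 75 mm high, fixed to the worktop. Origin: centre of its underside, on the worktop. Inner floor 6 mm up. It holds nine identical bottles in 3 rows of 3, 48.5 mm apart along its x and y, so neighbours touch. Its x axis points from its front to its back, where the hold-down bar is hinged; z up.
- hold_bar (a joint): Angle of the crate's hold-down bar, rad: 0 = fully down over the middle row of bottles (stop); grows as it swings up and back over the hinge; 1.75 = fully back (stop), behind the crate. It may start raised by up to 0.25. It has friction and stays where it is left; 2 to 4 N at the grip moves it.
- hold_bar_grip (a point): Centre of the black grip sleeve, 16 mm in diameter, 90 mm long along the crate's y, mid-way on the steel bar. Down, it is above the crate's centre, 134 mm above the worktop (caps below end at 112 mm). It circles the hinge line at 93.5 mm. Fully back it is about 142 mm behind the crate's centre, 112 mm high. The 8 mm side arms run outside the crate, 85.5 mm either side of its centre.
- hold_bar_hinge (a point): Middle of the bar's hinge line, fixed in the crate: 62 mm behind the crate's centre, 64 mm above the worktop. The hinge line runs along the crate's y.
- bottle_mid_center (a point): Centre of the crate's middle bottle, half-way up (53 mm above its underside); z points up the bottle. In the crate the caps lie 96 to 112 mm above the worktop. Adjacent caps are 19 mm apart, but along the crate's diagonals 39 mm, so the cap is best gripped with the fingers in two opposite corner gaps.
- bottle_mid: The middle bottle itself; origin at the centre of its underside. All nine bottles are alike: dark red body 48 mm in diameter up to 90 mm with a sloping shoulder at its top, and a white cap 29 mm in diameter from 90 to 106 mm above the underside, fixed to it; 0.1 to 0.2 kg.
- tray: Shallow beige instrument tray, 100 (its x) by 200 (its y) mm, 20 mm high, walls 2 mm, floor 3 mm thick, loose, 0.3 kg. Origin: centre of its underside. The dish stands in its +y half; the free half is the -y one, centred about y = -45 mm.
- dish: Closed petri dish, 60 mm in diameter, 14 mm high, loose in the tray; origin at the centre of its underside. Bystander.
- blower: Black rubber lens blower, 51 mm in diameter, 97 mm high, standing at the back. Bystander.
- student_scope: Beige microscope, heavy and fixed, the tall obstacle on the right: it covers about 265 mm along the room's x and 190 mm along y and is 440 mm high. Origin: centre of its underside. Keep arm and gripper clear of it. Bystander.
- bottle_00: Bottle like the middle one, in the crate's front row (nearest -x), -y column; origin at the centre of its underside. It stays in the crate.
- bottle_01: Bottle like the middle one, in the crate's front row (nearest -x), middle column; origin at the centre of its underside. It stays in the crate.
- bottle_02: Bottle like the middle one, in the crate's front row (nearest -x), +y column; origin at the centre of its underside. It stays in the crate.
- bottle_10: Bottle like the middle one, in the crate's middle row, -y column; origin at the centre of its underside. It stays in the crate.
- bottle_12: Bottle like the middle one, in the crate's middle row, +y column; origin at the centre of its underside. It stays in the crate.
- bottle_20: Bottle like the middle one, in the crate's back row (+x), -y column; origin at the centre of its underside. It stays in the crate.
- bottle_21: Bottle like the middle one, in the crate's back row (+x), middle column; origin at the centre of its underside. It stays in the crate.
- bottle_22: Bottle like the middle one, in the crate's back row (+x), +y column; origin at the centre of its underside. It stays in the crate.
There are look-alikes about, which are no part of the job. Leave any yellow look-alike of the bottle_20 alone.

How it is judged:
By the outcome, as a careful person would: the job done as asked, in the order asked, and still so for the second after the job is handed in, with the robot touching nothing.
It also fails if it takes over 66 s, if anything falls off the work surface, if the arm or the gripper's body presses on something with over 40 N, if the wrist force passes 120 N, or if a joint passes its speed limit or range.

## Working session

There is one attempt and no reset: what is moved stays moved. The work goes in short steps, Python scripts to look and compute and a tool call to move; the robot and the scene stay as the last step left them, time stands still between calls to the robot, and variables do not carry over. Pictures are saved under pics/ and viewed, at most 10 in all, crops included, and the job is handed in when it is done.

Besides the shell and the picture viewer there is one more tool, called after "Request:" by a JSON object that holds its "name" and its "arguments". jog_arm: Moves the arm, as the interface text tells. Its arguments: {"type":"object","properties":{"motion":{"type":"array"},"claw":{"type":"number"},"squeeze":{"type":"number"}},"required":["motion"]}

```bash
ls; mkdir -p pics; python3 - <<'E'
from cell import env
import cv2,json
o=env.get_obs();print(o)
for n in("scene","side"):
    im=env.read_camera(n);cv2.imwrite(f"pics/{n}0.png",im[:,:,::-1])
    print(n,env.camera_params(n))
E
```

```text
pics
{'time_s': 0.0, 'qpos': array([71.91251183, 18.43886139, -4.01669244, 83.17454615,  1.29601975,
       78.53966961, -3.25820481]), 'joint_velocities': array([ 0.03299861, -0.00804408, -0.01859494, -0.03015536, -0.0219436 ,
       -0.02934855, -0.02878598]), 'effort': array([-2.33952642e-04, -4.91287494e+01, -4.03860155e-01, -3.12530851e+01,
       -6.39660470e-02,  4.35347459e-02,  1.60704508e-04]), 'tool_pos': array([ 0.21027821, -0.61447193,  0.22146703]), 'tool_rot': array([-1.79892226e+02,  6.31079283e-03,  1.89003363e+01]), 'force': array([-0.47000263, -0.85129193,  0.22062754]), 'wrist_torque': array([-0.03273059,  0.00431228, -0.04121087]), 'grasp_force': 0.0, 'grip_width': 0.08693393949940137}
scene {'fx': 415.7663172134148, 'fy': 415.7663172134148, 'cx': 319.0755311263685, 'cy': 201.8690623234989, 'extrinsics': array([[ 0.87149718, -0.4902671 ,  0.01143801, -0.51000337],
       [ 0.2433027 ,  0.45250966,  0.85792704, -0.21058308],
       [-0.42578921, -0.7448981 ,  0.5136442 , -1.18792989],
       [ 0.        ,  0.        ,  0.        ,  1.        ]])}
side {'fx': 381.61040293090934, 'fy': 381.61040293090934, 'cx': 316.9529878248079, 'cy': 201.99265565287956, 'extrinsics': array([[-0.60130871, -0.79901383,  0.00217439,  0.29703066],
       [ 0.69393785, -0.5208795 ,  0.49712655, -0.47426309],
       [-0.3960784 ,  0.30043542,  0.86767532, -0.91736652],
       [ 0.        ,  0.        ,  0.        ,  1.        ]])}
```

View pics/scene0.png

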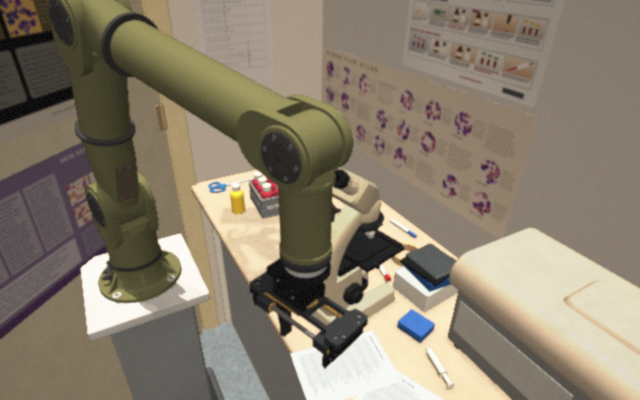

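View pics/side0.png

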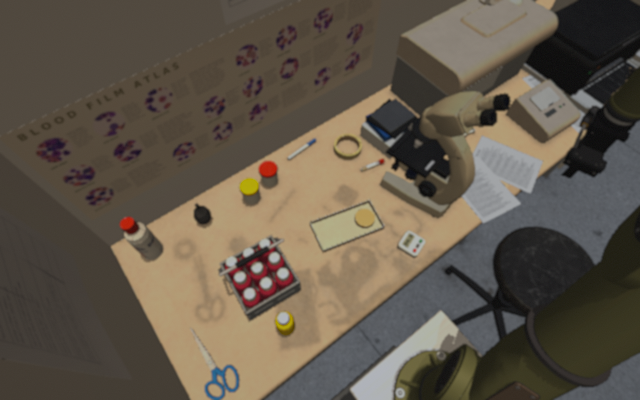

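Scene: the arm hides most of the bench. Side: crate around (260,275), with the bar over its middle row. Tray around (347,226) with the dish at (365,217), yellow look-alike at (285,322), scope at (440,160).

```bash
cat > h.py <<'E'
import numpy as np, cv2
from cell import env
def proj(n,P,c=None):
    c=c or env.camera_params(n);P=np.atleast_2d(P).astype(float)
    q=P@c['extrinsics'][:3,:3].T+c['extrinsics'][:3,3]
    return np.c_[c['cx']+c['fx']*q[:,0]/-q[:,2], c['cy']+c['fy']*q[:,1]/q[:,2]]
def unproj(n,uv,z,c=None):
    c=c or env.camera_params(n);uv=np.atleast_2d(uv).astype(float);E=c['extrinsics']
    d=np.c_[(uv[:,0]-c['cx'])/c['fx'],-(uv[:,1]-c['cy'])/c['fy'],-np.ones(len(uv))]@E[:3,:3]
    o=-E[:3,:3].T@E[:3,3]
    return o+d*((z-o[2])/d[:,2])[:,None]
E
python3 - <<'E'
from h import *
im=cv2.imread('pics/side0.png')[190:330,210:400]
cv2.imwrite('pics/crop.png',cv2.resize(im,None,fx=4,fy=4,interpolation=cv2.INTER_CUBIC))
print(unproj('side',[[260,275],[347,226],[364,217]],0.0))
E
```

```text
[[ 0.52235214  0.17861479  0.        ]
 [ 0.49435824 -0.11334045  0.        ]
 [ 0.48690818 -0.17405502  0.        ]]
```

View pics/crop.png

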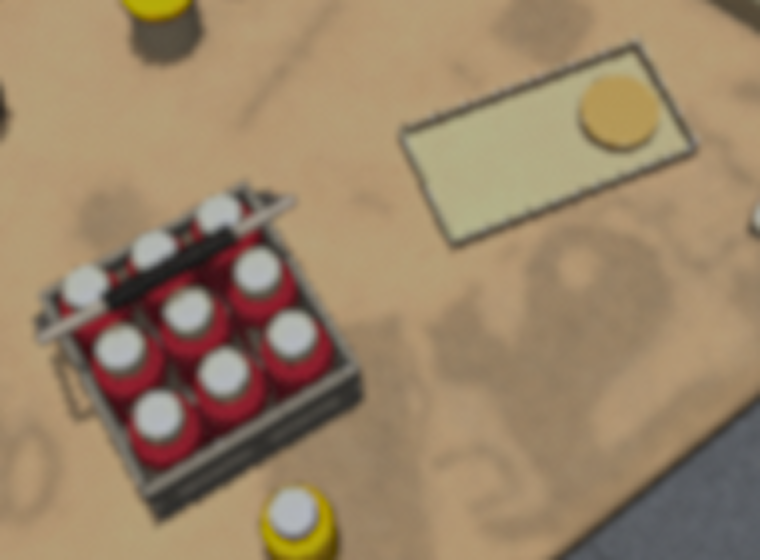

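```bash
cat > fit.py <<'E'
from h import *
from scipy.optimize import least_squares as LS
off=np.array([210,190])
c4=lambda a:(np.array(a)+.5)/4-.5+off
R=lambda t:np.array([[np.cos(t),-np.sin(t)],[np.sin(t),np.cos(t)]])
caps=c4([(158,415),(222,372),(292,333),(120,347),(188,310),(257,270),(85,285),(155,250),(218,215)])
loc=np.array([(i,j) for i in(-1,0,1) for j in(1,0,-1)])*.0485
C=unproj('side',caps,.112)[:,:2]
f=lambda p:((loc@R(p[2]).T+p[:2])-C).ravel()
r=LS(f,[.52,.18,0]);print('crate',r.x[:2],np.degrees(r.x[2]),abs(r.fun).max())
cr=r.x
T=unproj('side',c4([(402,130),(637,43),(693,150),(455,245)]),.020)[:,:2]
print('tray',T.mean(0),'sides',[np.linalg.norm(T[i]-T[i-1]) for i in range(4)],T)
ly=(T[1]-T[0]+T[2]-T[3])
ya=np.arctan2(ly[1],ly[0]);print('tray yaw deg',np.degrees(ya)-90)
d=unproj('side',c4([(620,112)]),.017);print('dish',d)
u=ly/np.linalg.norm(ly);print('free spot',T.mean(0)-.045*u, 'dish-y in tray',(d[0,:2]-T.mean(0))@u)
def grip(a):
    a0=np.arctan2(.070,-.062);b=a0-a
    l=np.array([.062+.0935*np.cos(b),0]);return np.r_[R(cr[2])@l+cr[:2],.064+.0935*np.sin(b)]
for a in(0,.1,.2,.3):print(a,grip(a),(proj('side',grip(a))[0]-off)*4)
for s in (-.0895,.0895): print('barend', [(proj('side',np.r_[grip(a)[:2]+R(cr[2])@[0,s],grip(a)[2]])[0]-off)*4 for a in(0,.25)])
E
python3 fit.py
```

```text
crate [0.50393308 0.18334468] -4.866616502943247 0.0020655197611645915
tray [ 0.49158007 -0.10799421] sides [np.float64(0.09923422862842687), np.float64(0.19417375466040582), np.float64(0.09746229803986449), np.float64(0.1912126235325218)] [[ 0.56311639 -0.02665174]
 [ 0.51503266 -0.21477777]
 [ 0.42128644 -0.18812173]
 [ 0.46688477 -0.00242558]]
tray yaw deg -194.06891560858583
dish [[ 0.47852978 -0.16692649  0.017     ]]
free spot [ 0.50251906 -0.06434402] dish-y in tray 0.06033693226995638
0 [0.50393926 0.18334416 0.13399299] [182.13447236 295.67188719]
0.1 [0.51121031 0.18272508 0.13983237] [175.36169601 282.81750871]
0.2 [0.51902589 0.18205963 0.14491406] [168.33116054 269.6585591 ]
0.3 [0.52730792 0.18135447 0.14918728] [161.13223886 256.3629449 ]
barend [array([307.54903402, 224.74909361]), array([291.02260401, 192.653525  ])]
barend [array([ 50.24816494, 370.25449731]), array([ 31.93160594, 337.02500215])]
```

```bash
python3 - <<'E'
from h import *
for n,p in [('side base L',(382,180)),('side base front',(443,213)),('blower foot',(202,222)),('yellow jar',(250,199)),('yellow bottle',(285,330)),('timer',(411,245))]:
    print(n,unproj('side',[p],0)[0].round(3))
for p in [(360,320),(395,292)]: print('scene base',unproj('scene',[p],0)[0].round(3))
# scope hypotheses: eyepieces at side (500,100), stage back corner
for z in (.1,.2,.3,.44): print(z,unproj('side',[(508,102),(420,105),(470,170)],z)[:,:2].round(3).tolist())
c=env.camera_params('side')['extrinsics'];print(-c[:3,:3].T@c[:3,3])
E
```

```text
side base L [ 0.554 -0.308  0.   ]
side base front [ 0.352 -0.377  0.   ]
blower foot [0.768 0.229 0.   ]
yellow jar [0.749 0.07  0.   ]
yellow bottle [0.357 0.207 0.   ]
timer [ 0.334 -0.224  0.   ]
scene base [ 0.456 -0.441  0.   ]
scene base [ 0.598 -0.403  0.   ]
0.1 [[0.494, -0.792], [0.66, -0.549], [0.385, -0.484]]
0.2 [[0.457, -0.679], [0.604, -0.462], [0.359, -0.403]]
0.3 [[0.419, -0.565], [0.549, -0.374], [0.333, -0.323]]
0.44 [[0.367, -0.406], [0.472, -0.252], [0.297, -0.21]]
[0.14436717 0.26590708 1.0310992 ]
```

```bash
python3 - <<'E'
from h import *
im=cv2.imread('pics/side0.png')[80:230,360:540]
a=cv2.resize(im,None,fx=3,fy=3,interpolation=cv2.INTER_CUBIC)
im=cv2.imread('pics/scene0.png')[150:380,200:460]
b=cv2.resize(im,None,fx=1.9,fy=1.9,interpolation=cv2.INTER_CUBIC)[:450]
b=cv2.resize(b,(260,230)); cv2.imwrite('pics/scope.png',a)
E
```

```text
(no output)
```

View pics/scope.png

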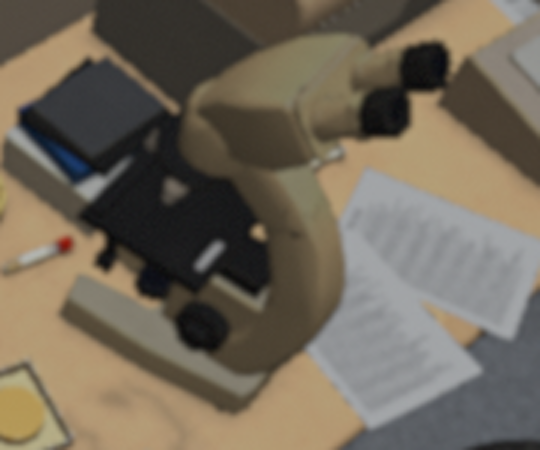

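The scope spans roughly x 0.33–0.6, y −0.5…−0.3, with its eyepieces towards the robot. I'll cross it above 0.5 m while retracted. The bar is raised about 0.2 rad.

```bash
cat > plan.py <<'E'
# usage: plan.py x,y,z,yaw[,n] ... : rows (cm, deg) in tool axes, tool pointing down
import sys,numpy as np
from cell import env
o=env.get_obs();p=np.r_[o['tool_pos'],o['tool_rot'][2]]
print('t',o['time_s'],'at',p.round(4),'rp',o['tool_rot'][:2].round(2))
for w in sys.argv[1:]:
    v=np.array([float(a) for a in w.split(',')]);t=v[:4];d=t-p
    n=int(v[4]) if len(v)>4 else int(np.ceil(max(np.linalg.norm(d[:3])/.049,abs(d[3])/8.5,1)))
    print('->',w,'n',n)
    for i in range(n):
        y=np.radians(p[3]+d[3]*i/n);c,s=np.cos(y),np.sin(y);e=d/n*100
        print('  x %.2f y %.2f z %.2f az %.2f'%(c*e[0]+s*e[1],s*e[0]-c*e[1],-e[2],-d[3]/n))
    p=t
E
python3 plan.py .146,-.428,.51,18.9 .28,-.352,.51,31,3 .39,-.225,.51,44,4 .445,-.06,.51,64,4 .42,.15,.45,85.1,5
```

```text
t 0.1 at [ 0.2103 -0.6145  0.2216 18.8959] rp [-1.799e+02  1.000e-02]
-> .146,-.428,.51,18.9 n 8
  x -0.01 y -2.47 z -3.61 az -0.00
  x -0.01 y -2.47 z -3.61 az -0.00
  x -0.01 y -2.47 z -3.61 az -0.00
  x -0.01 y -2.47 z -3.61 az -0.00
  x -0.01 y -2.47 z -3.61 az -0.00
  x -0.01 y -2.47 z -3.61 az -0.00
  x -0.01 y -2.47 z -3.61 az -0.00
  x -0.01 y -2.47 z -3.61 az -0.00
-> .28,-.352,.51,31,3 n 3
  x 5.05 y -0.95 z -0.00 az -4.03
  x 5.10 y -0.59 z -0.00 az -4.03
  x 5.13 y -0.23 z -0.00 az -4.03
-> .39,-.225,.51,44,4 n 4
  x 3.99 y -1.31 z -0.00 az -3.25
  x 4.06 y -1.08 z -0.00 az -3.25
  x 4.11 y -0.84 z -0.00 az -3.25
  x 4.16 y -0.61 z -0.00 az -3.25
-> .445,-.06,.51,64,4 n 4
  x 3.85 y -2.01 z -0.00 az -5.00
  x 4.02 y -1.67 z -0.00 az -5.00
  x 4.15 y -1.31 z -0.00 az -5.00
  x 4.24 y -0.95 z -0.00 az -5.00
-> .42,.15,.45,85.1,5 n 5
  x 3.56 y -2.29 z 1.20 az -4.22
  x 3.71 y -2.02 z 1.20 az -4.22
  x 3.85 y -1.74 z 1.20 az -4.22
  x 3.97 y -1.46 z 1.20 az -4.22
  x 4.07 y -1.16 z 1.20 az -4.22
```

Request:
{"name": "jog_arm", "arguments": {"motion": [{"y": -2.5, "z": -3.6}, {"y": -2.5, "z": -3.6}, {"y": -2.5, "z": -3.6}, {"y": -2.5, "z": -3.6}, {"y": -2.5, "z": -3.6}], "claw": 0.1}}

```text
$.motion[0]: bad value
```

Request:
{"name": "jog_arm", "arguments": {"motion": [{"y": -2.5, "z": -3.6}, {"y": -2.5, "z": -3.6}, {"y": -2.5, "z": -3.6}, {}, {}]}}

```text
$.motion[0]: bad value
```

All six numbers are probably required in each row.

Request:
{"name": "jog_arm", "arguments": {"motion": [{"x": 0, "y": -2.5, "z": -3.6, "ax": 0, "ay": 0, "az": 0}, {"x": 0, "y": -2.5, "z": -3.6, "ax": 0, "ay": 0, "az": 0}, {"x": 0, "y": -2.5, "z": -3.6, "ax": 0, "ay": 0, "az": 0}, {"x": 0, "y": -2.5, "z": -3.6, "ax": 0, "ay": 0, "az": 0}, {"x": 0, "y": -2.5, "z": -3.6, "ax": 0, "ay": 0, "az": 0}], "claw": 0.1}}

```text
time_s: 0.6
tool_pos: [0.1696, -0.4954, 0.4036]
tool_rot: [-180.0, 0.0, 18.9]
force: [0.5, -0.7, 0.6]
grip_width: 0.0551
grasp_force: 0.0
```

Request:
{"name": "jog_arm", "arguments": {"motion": [{"x": 0, "y": -2.5, "z": -3.6, "ax": 0, "ay": 0, "az": 0}, {"x": 0, "y": -2.5, "z": -3.6, "ax": 0, "ay": 0, "az": 0}, {"x": 0, "y": -2.5, "z": -3.6, "ax": 0, "ay": 0, "az": 0}, {"x": 0, "y": 0, "z": 0, "ax": 0, "ay": 0, "az": 0}, {"x": 0, "y": 0, "z": 0, "ax": 0, "ay": 0, "az": 0}]}}

```text
time_s: 1.1
tool_pos: [0.1457, -0.4257, 0.5114]
tool_rot: [179.9, 0.0, 18.9]
force: [-0.5, -0.4, -0.8]
grip_width: 0.0478
grasp_force: 0.0
```

Request:
{"name": "jog_arm", "arguments": {"motion": [{"x": 4.6, "y": -0.9, "z": 0, "ax": 0, "ay": 0, "az": -4}, {"x": 4.6, "y": -0.6, "z": 0, "ax": 0, "ay": 0, "az": -4}, {"x": 4.6, "y": -0.4, "z": 0, "ax": 0, "ay": 0, "az": -4}, {"x": 4.6, "y": -1.2, "z": 0, "ax": 0, "ay": 0, "az": -3.5}, {"x": 4.4, "y": -1.1, "z": 0, "ax": 0, "ay": 0, "az": -3.5}]}}

```text
time_s: 1.6
tool_pos: [0.3306, -0.2856, 0.5079]
tool_rot: [-179.7, -0.0, 38.1]
force: [0.4, -0.8, 0.1]
grip_width: 0.0478
grasp_force: 0.0
```

```bash
python3 plan.py .39,-.225,.51,44 .445,-.06,.51,64,4 .42,.15,.45,85.1,5; python3 -c "
from cell import env;print(env.get_obs()['qpos'].round(1))"
```

```text
t 1.6 at [ 0.3306 -0.2856  0.5079 38.0605] rp [-179.75   -0.  ]
-> .39,-.225,.51,44 n 2
  x 4.21 y -0.55 z -0.10 az -2.97
  x 4.23 y -0.33 z -0.10 az -2.97
-> .445,-.06,.51,64,4 n 4
  x 3.85 y -2.01 z -0.00 az -5.00
  x 4.02 y -1.67 z -0.00 az -5.00
  x 4.15 y -1.31 z -0.00 az -5.00
  x 4.24 y -0.95 z -0.00 az -5.00
-> .42,.15,.45,85.1,5 n 5
  x 3.56 y -2.29 z 1.20 az -4.22
  x 3.71 y -2.02 z 1.20 az -4.22
  x 3.85 y -1.74 z 1.20 az -4.22
  x 3.97 y -1.46 z 1.20 az -4.22
  x 4.07 y -1.16 z 1.20 az -4.22
[ 59.6  -5.7 -19.5  77.   -2.  108.6 -12.4]
```

Request:
{"name": "jog_arm", "arguments": {"motion": [{"x": 4.2, "y": -0.5, "z": 0, "ax": 0, "ay": 0, "az": -3}, {"x": 4.2, "y": -0.3, "z": 0, "ax": 0, "ay": 0, "az": -3}, {"x": 3.9, "y": -2.0, "z": 0, "ax": 0, "ay": 0, "az": -5}, {"x": 4.0, "y": -1.7, "z": 0, "ax": 0, "ay": 0, "az": -5}, {"x": 4.2, "y": -1.3, "z": 0, "ax": 0, "ay": 0, "az": -5}]}}

```text
time_s: 2.1
tool_pos: [0.4313, -0.1016, 0.5083]
tool_rot: [-179.8, 0.0, 59.1]
force: [1.3, -0.5, 0.4]
grip_width: 0.048
grasp_force: 0.0
```

Request:
{"name": "jog_arm", "arguments": {"motion": [{"x": 4.2, "y": -1.0, "z": 0, "ax": 0, "ay": 0, "az": -5}, {"x": 3.6, "y": -2.3, "z": 1.2, "ax": 0, "ay": 0, "az": -4.2}, {"x": 3.7, "y": -2.0, "z": 1.2, "ax": 0, "ay": 0, "az": -4.2}, {"x": 3.9, "y": -1.7, "z": 1.2, "ax": 0, "ay": 0, "az": -4.2}, {"x": 4.0, "y": -1.5, "z": 1.2, "ax": 0, "ay": 0, "az": -4.2}]}}

```text
time_s: 2.6
tool_pos: [0.4244, 0.1085, 0.46]
tool_rot: [-179.8, -0.0, 80.8]
force: [-0.0, -0.2, 0.6]
grip_width: 0.0476
grasp_force: 0.0
```

```bash
python3 plan.py .49,.183,.30,85.1
```

```text
t 2.6 at [ 0.4244  0.1085  0.46   80.8365] rp [-1.7982e+02 -1.0000e-02]
-> .49,.183,.30,85.1 n 4
  x 2.10 y 1.32 z 4.00 az -1.07
  x 2.08 y 1.36 z 4.00 az -1.07
  x 2.05 y 1.40 z 4.00 az -1.07
  x 2.02 y 1.44 z 4.00 az -1.07
```

Request:
{"name": "jog_arm", "arguments": {"motion": [{"x": 2.1, "y": 1.3, "z": 4, "ax": 0, "ay": 0, "az": -1.1}, {"x": 2.1, "y": 1.4, "z": 4, "ax": 0, "ay": 0, "az": -1.1}, {"x": 2.1, "y": 1.4, "z": 4, "ax": 0, "ay": 0, "az": -1.1}, {"x": 2.0, "y": 1.4, "z": 4, "ax": 0, "ay": 0, "az": -1.1}, {"x": 0, "y": 0, "z": 0, "ax": 0, "ay": 0, "az": 0}]}}

```text
time_s: 3.1
tool_pos: [0.4876, 0.183, 0.2947]
tool_rot: [-179.2, -0.0, 85.3]
force: [-0.3, 0.5, -0.2]
grip_width: 0.0477
grasp_force: 0.0
```

```bash
cat > wr.py <<'E'
import sys,pickle
from h import *
c=env.camera_params('wrist');im=env.read_camera('wrist');pickle.dump(c,open(f'pics/{sys.argv[1]}.pkl','wb'))
cv2.imwrite(f'pics/{sys.argv[1]}.png',im[:,:,::-1])
o=env.get_obs();print(o['tool_pos'],o['tool_rot'])
E
python3 wr.py w1
```

```text
[0.48842028 0.18226385 0.29792381] [-1.79448339e+02 -1.24406761e-02  8.52512477e+01]
```

View pics/w1.png

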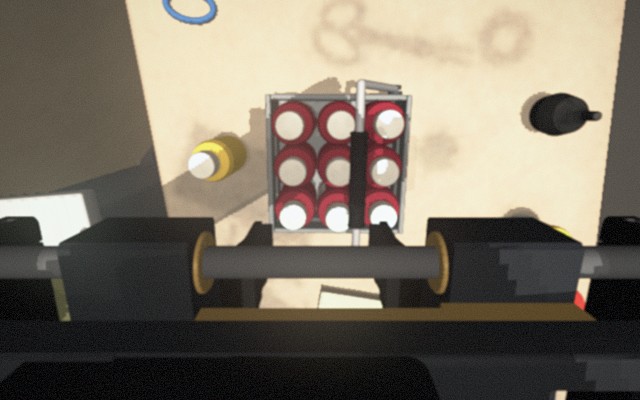

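The wrist view shows nine caps in 3×3 (front column x≈291, middle ≈339, back ≈385), the sleeve centred at (359,180), and the blower at (560,115).

```bash
python3 - <<'E'
from h import *
import pickle
from scipy.optimize import least_squares as LS
c=pickle.load(open('pics/w1.pkl','rb'))
caps=[(289,124),(291,171),(293,215),(340,124),(339,171),(337,215),(389,124),(386,167),(382,215)]
R=lambda t:np.array([[np.cos(t),-np.sin(t)],[np.sin(t),np.cos(t)]])
loc=np.array([(i,j) for i in(-1,0,1) for j in(1,0,-1)])*.0485
C=unproj(0,caps,.112,c)[:,:2]
r=LS(lambda p:((loc@R(p[2]).T+p[:2])-C).ravel(),[.5,.18,0]);print(r.x[:2],np.degrees(r.x[2]));print(r.fun.reshape(-1,2).round(4))
cr=r.x
print('walls',unproj(0,[(267,96),(411,97)],.075,c))
for a in(0,.1,.15,.2,.25,.3):
    b=np.arctan2(.070,-.062)-a;z=.064+.0935*np.sin(b)
    P=np.r_[R(cr[2])@[.062+.0935*np.cos(b),0]+cr[:2],z];print(a,P.round(4),proj(0,P,c))
E
```

```text
[0.50366635 0.18482641] -4.410964746025191
[[ 0.0005  0.002 ]
 [-0.0004  0.0004]
 [-0.0015 -0.0012]
 [-0.001   0.0023]
 [-0.0006  0.0005]
 [ 0.0009 -0.0014]
 [-0.0004  0.0024]
 [ 0.0002 -0.0036]
 [ 0.0024 -0.0015]]
walls [[0.4342061  0.26447683 0.075     ]
 [0.58695556 0.25098699 0.075     ]]
0 [0.5037 0.1848 0.134 ] [[339.23851405 174.76363835]]
0.1 [0.5109 0.1843 0.1398] [[347.30593341 175.96554995]]
0.15 [0.5148 0.184  0.1425] [[351.6526287  176.52207187]]
0.2 [0.5188 0.1837 0.1449] [[356.19050961 177.04476777]]
0.25 [0.5229 0.1833 0.1472] [[360.90423977 177.53058307]]
0.3 [0.5271 0.183  0.1492] [[365.77675436 177.97658468]]
```

```bash
python3 plan.py .5205,.183,.13,85.4,5
```

```text
t 3.15 at [ 0.4884  0.1823  0.2979 85.2512] rp [-1.7945e+02 -1.0000e-02]
-> .5205,.183,.13,85.4,5 n 5
  x 0.07 y 0.64 z 3.36 az -0.03
  x 0.07 y 0.64 z 3.36 az -0.03
  x 0.07 y 0.64 z 3.36 az -0.03
  x 0.07 y 0.64 z 3.36 az -0.03
  x 0.07 y 0.64 z 3.36 az -0.03
```

Request:
{"name": "jog_arm", "arguments": {"motion": [{"x": 0, "y": 1.6, "z": 3, "ax": 0, "ay": 0, "az": 0}, {"x": 0, "y": 1.6, "z": 4, "ax": 0, "ay": 0, "az": 0}, {"x": 0, "y": 0, "z": 4, "ax": 0, "ay": 0, "az": 0}, {"x": 0, "y": 0, "z": 3.5, "ax": 0, "ay": 0, "az": 0}, {"x": 0, "y": 0, "z": 2.3, "ax": 0, "ay": 0, "az": 0}]}}

```text
time_s: 3.65
tool_pos: [0.5217, 0.1778, 0.1327]
tool_rot: [-179.9, 0.1, 85.0]
force: [0.2, 0.0, 0.2]
grip_width: 0.0478
grasp_force: 0.0
```

Request:
{"name": "jog_arm", "arguments": {"motion": [{"x": 0, "y": 0, "z": 0, "ax": 0, "ay": 0, "az": 0}, {"x": 0, "y": 0, "z": 0, "ax": 0, "ay": 0, "az": 0}, {"x": 0, "y": 0, "z": 0, "ax": 0, "ay": 0, "az": 0}, {"x": 0, "y": 0, "z": 0, "ax": 0, "ay": 0, "az": 0}, {"x": 0, "y": 0, "z": 0, "ax": 0, "ay": 0, "az": 0}], "claw": -1, "squeeze": 12}}

```text
time_s: 4.15
tool_pos: [0.5215, 0.1799, 0.1357]
tool_rot: [-179.9, 0.0, 85.1]
force: [-5.3, 0.3, 3.7]
grip_width: 0.0165
grasp_force: 2.7
```

```bash
python3 - <<'E'
import numpy as np
from cell import env
o=env.get_obs();print(o['tool_pos'],o['tool_rot'],o['grip_width'],o['force'])
# arc rows: crate frame dx(back), dz per row from a=.22 to 1.75
a=np.linspace(.22,1.80,21);b=np.arctan2(.070,-.062)-a
X=.062+.0935*np.cos(b);Z=.064+.0935*np.sin(b)
for i in range(20):print(i,'y %.2f z %.2f'%((X[i+1]-X[i])*100,-(Z[i+1]-Z[i])*100))
E
```

```text
[0.52148383 0.17994634 0.13568563] [-1.79941208e+02  1.72972547e-02  8.51035506e+01] 0.01647564345844657 [-5.34197482  0.29323328  3.66420873]
0 y 0.66 z -0.33
1 y 0.68 z -0.28
2 y 0.70 z -0.22
3 y 0.72 z -0.17
4 y 0.73 z -0.11
5 y 0.74 z -0.05
6 y 0.74 z 0.01
7 y 0.74 z 0.06
8 y 0.73 z 0.12
9 y 0.72 z 0.18
10 y 0.70 z 0.24
11 y 0.68 z 0.29
12 y 0.65 z 0.34
13 y 0.63 z 0.39
14 y 0.59 z 0.44
15 y 0.56 z 0.49
16 y 0.52 z 0.53
17 y 0.47 z 0.57
18 y 0.43 z 0.60
19 y 0.38 z 0.64
```

Request:
{"name": "jog_arm", "arguments": {"motion": [{"x": 0, "y": 0, "z": 0, "ax": 0, "ay": 0, "az": 0}, {"x": 0, "y": 0, "z": 0.2, "ax": 0, "ay": 0, "az": 0}, {"x": 0, "y": 0, "z": 0.3, "ax": 0, "ay": 0, "az": 0}, {"x": 0, "y": 0, "z": 0.3, "ax": 0, "ay": 0, "az": 0}, {"x": 0, "y": 0, "z": 0, "ax": 0, "ay": 0, "az": 0}], "claw": -0.3}}

```text
time_s: 4.65
tool_pos: [0.522, 0.1792, 0.1258]
tool_rot: [-179.9, 0.0, 85.1]
force: [-0.2, 0.0, 0.2]
grip_width: 0.0302
grasp_force: 0.0
```

Request:
{"name": "jog_arm", "arguments": {"motion": [{"x": 0, "y": 0, "z": 0, "ax": 0, "ay": 0, "az": 0}, {"x": 0, "y": 0, "z": 0, "ax": 0, "ay": 0, "az": 0}, {"x": 0, "y": 0, "z": 0, "ax": 0, "ay": 0, "az": 0}, {"x": 0, "y": 0, "z": 0, "ax": 0, "ay": 0, "az": 0}, {"x": 0, "y": 0, "z": 0, "ax": 0, "ay": 0, "az": 0}], "claw": -1, "squeeze": 12}}

```text
time_s: 5.15
tool_pos: [0.5219, 0.1795, 0.1266]
tool_rot: [-180.0, 0.0, 85.1]
force: [-2.4, 1.1, 1.8]
grip_width: 0.0154
grasp_force: 12.0
```

Gripped well (12 N, 15.4 mm). Now the arc.

Request:
{"name": "jog_arm", "arguments": {"motion": [{"x": 0, "y": 0.7, "z": -0.3, "ax": 0, "ay": 0, "az": 0}, {"x": 0, "y": 0.7, "z": -0.3, "ax": 0, "ay": 0, "az": 0}, {"x": 0, "y": 0.7, "z": -0.2, "ax": 0, "ay": 0, "az": 0}, {"x": 0, "y": 0.7, "z": -0.2, "ax": 0, "ay": 0, "az": 0}, {"x": 0, "y": 0.7, "z": -0.1, "ax": 0, "ay": 0, "az": 0}]}}

```text
time_s: 5.65
tool_pos: [0.5571, 0.1764, 0.1377]
tool_rot: [-179.9, 0.0, 85.1]
force: [-3.4, -0.0, 3.1]
grip_width: 0.0156
grasp_force: 12.0
```

Request:
{"name": "jog_arm", "arguments": {"motion": [{"x": 0, "y": 0.7, "z": -0.1, "ax": 0, "ay": 0, "az": 0}, {"x": 0, "y": 0.7, "z": 0, "ax": 0, "ay": 0, "az": 0}, {"x": 0, "y": 0.7, "z": 0.1, "ax": 0, "ay": 0, "az": 0}, {"x": 0, "y": 0.7, "z": 0.1, "ax": 0, "ay": 0, "az": 0}, {"x": 0, "y": 0.7, "z": 0.2, "ax": 0, "ay": 0, "az": 0}]}}

```text
time_s: 6.15
tool_pos: [0.5928, 0.1732, 0.1344]
tool_rot: [180.0, 0.0, 85.1]
force: [-3.4, -1.2, 2.6]
grip_width: 0.0157
grasp_force: 12.0
```

```bash
cat > bar.py <<'E'
import numpy as np
from cell import env
o=env.get_obs();p=o['tool_pos'];t=np.radians(-4.6)
d=p[:2]-[.5038,.184];x=d@[np.cos(t),np.sin(t)];y=d@[-np.sin(t),np.cos(t)]
print('crate x,y',x,y,'z grip pt',p[2]+.019,'angle est',np.arctan2(.07,-.062)-np.arctan2(p[2]+.019-.064,x-.062),'r',np.hypot(p[2]+.019-.064,x-.062),o['force'],o['grip_width'])
E
python3 bar.py
```

```text
crate x,y 0.08957853251653411 -0.003599044345990232 z grip pt 0.15336819179171154 angle est 1.0241890314921254 r 0.09352672965460553 [-3.40043323 -1.17990601  2.58343732] 0.01567801888539561
```

Request:
{"name": "jog_arm", "arguments": {"motion": [{"x": 0, "y": 0.7, "z": 0.2, "ax": 0, "ay": 0, "az": 0}, {"x": 0, "y": 0.7, "z": 0.3, "ax": 0, "ay": 0, "az": 0}, {"x": 0, "y": 0.65, "z": 0.35, "ax": 0, "ay": 0, "az": 0}, {"x": 0, "y": 0.6, "z": 0.4, "ax": 0, "ay": 0, "az": 0}, {"x": 0, "y": 0.6, "z": 0.45, "ax": 0, "ay": 0, "az": 0}]}}

```text
time_s: 6.65
tool_pos: [0.6249, 0.1704, 0.117]
tool_rot: [-180.0, 0.0, 85.1]
force: [-3.2, -1.0, 2.5]
grip_width: 0.0155
grasp_force: 12.0
```

Request:
{"name": "jog_arm", "arguments": {"motion": [{"x": 0, "y": 0.55, "z": 0.5, "ax": 0, "ay": 0, "az": 0}, {"x": 0, "y": 0.5, "z": 0.5, "ax": 0, "ay": 0, "az": 0}, {"x": 0, "y": 0.5, "z": 0.6, "ax": 0, "ay": 0, "az": 0}, {"x": 0, "y": 0.4, "z": 0.6, "ax": 0, "ay": 0, "az": 0}, {"x": 0, "y": 0.2, "z": 0.5, "ax": 0, "ay": 0, "az": 0}]}}

```text
time_s: 7.15
tool_pos: [0.6447, 0.1695, 0.0912]
tool_rot: [-179.8, 0.0, 85.1]
force: [-12.6, -2.2, 14.0]
grip_width: 0.0155
grasp_force: 12.0
```

```bash
python3 bar.py
```

```text
crate x,y 0.14164956367444906 -0.003186688321944355 z grip pt 0.11022395600898903 angle est 1.7698230952721112 r 0.09209075470779392 [-12.55122274  -2.2162792   14.01873404] 0.015473074581259095
```

Request:
{"name": "jog_arm", "arguments": {"motion": [{"x": 0, "y": -0.1, "z": -0.2, "ax": 0, "ay": 0, "az": 0}, {"x": 0, "y": 0, "z": 0, "ax": 0, "ay": 0, "az": 0}, {"x": 0, "y": 0, "z": 0, "ax": 0, "ay": 0, "az": 0}, {"x": 0, "y": 0, "z": -2, "ax": 0, "ay": 0, "az": 0}, {"x": 0, "y": 0, "z": -4, "ax": 0, "ay": 0, "az": 0}], "claw": -0.1}}

```text
time_s: 7.65
tool_pos: [0.6432, 0.1676, 0.1496]
tool_rot: [-179.7, 0.1, 85.1]
force: [0.1, -0.4, 0.1]
grip_width: 0.0384
grasp_force: 0.0
```

```bash
python3 plan.py .64,.172,.25,85.3 .5038,.184,.25,130.4
```

```text
t 7.65 at [ 0.6432  0.1676  0.1496 85.0888] rp [-1.7969e+02  1.1000e-01]
-> .64,.172,.25,85.3 n 3
  x 0.14 y -0.12 z -3.35 az -0.07
  x 0.14 y -0.12 z -3.35 az -0.07
  x 0.14 y -0.12 z -3.35 az -0.07
-> .5038,.184,.25,130.4 n 6
  x 0.01 y -2.28 z -0.00 az -7.52
  x 0.31 y -2.26 z -0.00 az -7.52
  x 0.60 y -2.20 z -0.00 az -7.52
  x 0.89 y -2.10 z -0.00 az -7.52
  x 1.15 y -1.97 z -0.00 az -7.52
  x 1.40 y -1.80 z -0.00 az -7.52
```

Request:
{"name": "jog_arm", "arguments": {"motion": [{"x": 0.1, "y": -0.1, "z": -3.5, "ax": 0, "ay": 0, "az": 0}, {"x": 0.1, "y": -0.1, "z": -3, "ax": 0, "ay": 0, "az": 0}, {"x": 0.1, "y": -0.1, "z": -2, "ax": 0, "ay": 0, "az": 0}, {"x": 0, "y": -2.3, "z": 0, "ax": 0, "ay": 0, "az": -7.5}, {"x": 0.3, "y": -2.3, "z": 0, "ax": 0, "ay": 0, "az": -7.5}], "claw": 0.25}}

```text
time_s: 8.15
tool_pos: [0.5965, 0.1765, 0.2384]
tool_rot: [179.8, -0.0, 100.4]
force: [-0.5, -0.2, 0.6]
grip_width: 0.0543
grasp_force: 0.0
```

Request:
{"name": "jog_arm", "arguments": {"motion": [{"x": 0.6, "y": -2.2, "z": 0, "ax": 0, "ay": 0, "az": -7.5}, {"x": 0.9, "y": -2.1, "z": 0, "ax": 0, "ay": 0, "az": -7.5}, {"x": 1.2, "y": -2, "z": 0, "ax": 0, "ay": 0, "az": -7.5}, {"x": 1.4, "y": -1.8, "z": 0, "ax": 0, "ay": 0, "az": -7.5}, {"x": 0, "y": 0, "z": 0, "ax": 0, "ay": 0, "az": 0}]}}

```text
time_s: 8.65
tool_pos: [0.5025, 0.186, 0.2376]
tool_rot: [-180.0, 0.1, 130.3]
force: [0.7, -1.2, -0.4]
grip_width: 0.0547
grasp_force: 0.0
```

```bash
python3 wr.py w2; python3 plan.py .5038,.184,.16,130.4,3;python3 -c "
from cell import env;print(env.get_obs()['qpos'].round(1))"
```

```text
[0.50444479 0.18501051 0.23788419] [1.79962879e+02 1.60157131e-01 1.30072223e+02]
t 8.7 at [  0.5044   0.185    0.2379 130.0722] rp [1.7996e+02 1.6000e-01]
-> .5038,.184,.16,130.4,3 n 3
  x -0.01 y -0.04 z 2.60 az -0.11
  x -0.01 y -0.04 z 2.60 az -0.11
  x -0.01 y -0.04 z 2.60 az -0.11
[ 36.   12.1 -66.1  96.3  11.4  78.9   8.3]
```

View pics/w2.png

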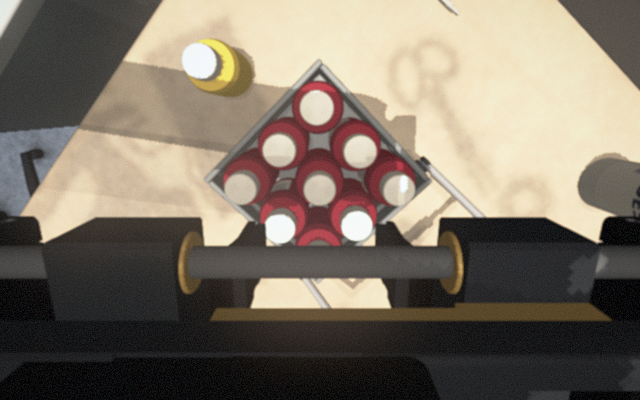

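The bar is fully back. The middle cap is at (319,187), centred between the fingers, and all caps are standing.

```bash
python3 - <<'E'
from h import *
import pickle
c=pickle.load(open('pics/w2.pkl','rb'))
C=unproj(0,[(319,187),(283,148),(356,225),(360,150),(281,226),(241,187),(397,188)],.112,c)[:,:2]
print(C.round(4));print((C[1]+C[2])/2,(C[3]+C[4])/2,(C[5]+C[6])/2)
E
```

```text
[[0.5027 0.1847]
 [0.4583 0.1908]
 [0.5498 0.1796]
 [0.5082 0.231 ]
 [0.5    0.1361]
 [0.4518 0.1415]
 [0.5542 0.2273]]
[0.50401988 0.18518316] [0.50411766 0.18356099] [0.50298608 0.18440808]
```

Request:
{"name": "jog_arm", "arguments": {"motion": [{"x": 0, "y": -0.1, "z": 3, "ax": 0, "ay": 0, "az": 0}, {"x": 0, "y": 0, "z": 4, "ax": 0, "ay": 0, "az": 0}, {"x": 0, "y": 0, "z": 3, "ax": 0, "ay": 0, "az": 0}, {"x": 0, "y": 0, "z": 1.5, "ax": 0, "ay": 0, "az": 0}, {"x": 0, "y": 0, "z": 1, "ax": 0, "ay": 0, "az": 0}], "squeeze": 20}}

```text
time_s: 9.2
tool_pos: [0.5043, 0.1841, 0.1115]
tool_rot: [-180.0, -0.1, 130.0]
force: [0.8, -0.5, -0.0]
grip_width: 0.0541
grasp_force: 0.0
```

Request:
{"name": "jog_arm", "arguments": {"motion": [{"x": 0, "y": 0, "z": 0.7, "ax": 0, "ay": 0, "az": 0}, {"x": 0, "y": 0, "z": 0.4, "ax": 0, "ay": 0, "az": 0}, {"x": 0, "y": 0, "z": 0, "ax": 0, "ay": 0, "az": 0}, {"x": 0, "y": 0, "z": 0, "ax": 0, "ay": 0, "az": 0}, {"x": 0, "y": 0, "z": 0, "ax": 0, "ay": 0, "az": 0}]}}

```text
time_s: 9.7
tool_pos: [0.5045, 0.1844, 0.1023]
tool_rot: [179.9, 0.1, 130.1]
force: [-0.1, 0.1, 0.6]
grip_width: 0.0544
grasp_force: 0.0
```

Request:
{"name": "jog_arm", "arguments": {"motion": [{"x": 0, "y": -0.1, "z": 0.3, "ax": 0, "ay": 0, "az": 0}, {"x": 0, "y": 0, "z": 0, "ax": 0, "ay": 0, "az": 0}, {"x": 0, "y": 0, "z": 0, "ax": 0, "ay": 0, "az": 0}, {"x": 0, "y": 0, "z": 0, "ax": 0, "ay": 0, "az": 0}, {"x": 0, "y": 0, "z": 0, "ax": 0, "ay": 0, "az": 0}], "claw": -0.1}}

```text
time_s: 10.2
tool_pos: [0.5032, 0.1836, 0.0985]
tool_rot: [-180.0, 0.0, 130.1]
force: [-0.1, -0.3, -1.1]
grip_width: 0.0394
grasp_force: 0.0
```

Request:
{"name": "jog_arm", "arguments": {"motion": [{"x": 0, "y": 0, "z": 0, "ax": 0, "ay": 0, "az": 0}, {"x": 0, "y": 0, "z": 0, "ax": 0, "ay": 0, "az": 0}, {"x": 0, "y": 0, "z": 0, "ax": 0, "ay": 0, "az": 0}, {"x": 0, "y": 0, "z": 0, "ax": 0, "ay": 0, "az": 0}, {"x": 0, "y": 0, "z": 0, "ax": 0, "ay": 0, "az": 0}], "claw": -1, "squeeze": 20}}

```text
time_s: 10.7
tool_pos: [0.5032, 0.1836, 0.0985]
tool_rot: [-180.0, 0.0, 130.1]
force: [-0.4, 0.1, -0.3]
grip_width: 0.0279
grasp_force: 20.0
```

Request:
{"name": "jog_arm", "arguments": {"motion": [{"x": 0, "y": 0, "z": -0.4, "ax": 0, "ay": 0, "az": 0}, {"x": 0, "y": 0, "z": -0.8, "ax": 0, "ay": 0, "az": 0}, {"x": 0, "y": 0, "z": -1, "ax": 0, "ay": 0, "az": 0}, {"x": 0, "y": 0, "z": -1, "ax": 0, "ay": 0, "az": 0}, {"x": 0, "y": 0, "z": -1, "ax": 0, "ay": 0, "az": 0}]}}

```text
time_s: 11.2
tool_pos: [0.5033, 0.1837, 0.1417]
tool_rot: [180.0, 0.0, 130.1]
force: [0.2, -0.4, -1.7]
grip_width: 0.0282
grasp_force: 20.0
```

Request:
{"name": "jog_arm", "arguments": {"motion": [{"x": 0, "y": 0, "z": -1.5, "ax": 0, "ay": 0, "az": 0}, {"x": 0, "y": 0, "z": -1.5, "ax": 0, "ay": 0, "az": 0}, {"x": 0, "y": 0, "z": -1.5, "ax": 0, "ay": 0, "az": 0}, {"x": 0, "y": 0, "z": -1.5, "ax": 0, "ay": 0, "az": 0}, {"x": 0, "y": 0, "z": -1.5, "ax": 0, "ay": 0, "az": 0}]}}

```text
time_s: 11.7
tool_pos: [0.5032, 0.1836, 0.217]
tool_rot: [180.0, 0.0, 130.1]
force: [-0.1, 0.3, -0.9]
grip_width: 0.0279
grasp_force: 20.0
```

Request:
{"name": "jog_arm", "arguments": {"motion": [{"x": 0, "y": 0, "z": -1.5, "ax": 0, "ay": 0, "az": 0}, {"x": 0, "y": 0, "z": -1.5, "ax": 0, "ay": 0, "az": 0}, {"x": 0, "y": 0, "z": -1, "ax": 0, "ay": 0, "az": 0}, {"x": 0, "y": 0, "z": 0, "ax": 0, "ay": 0, "az": 0}, {"x": 0, "y": 0, "z": 0, "ax": 0, "ay": 0, "az": 0}]}}

```text
time_s: 12.2
tool_pos: [0.5031, 0.1834, 0.2553]
tool_rot: [-180.0, 0.0, 130.1]
force: [-0.5, 0.2, -3.1]
grip_width: 0.0283
grasp_force: 20.0
```

```bash
python3 - <<'E'
from h import *
im=env.read_camera('side');im=im[:,:,::-1];cv2.imwrite('pics/s2f.png',im);cv2.imwrite('pics/s2.png',cv2.resize(im[120:340,170:450],None,fx=2.7,fy=2.7,interpolation=cv2.INTER_CUBIC))
print(env.get_obs()['qpos'].round(1))
E
python3 plan.py .5025,-.064,.25,100
```

```text
[ 36.9  11.2 -66.5  94.9  10.4  80.8   9.2]
t 12.25 at [  0.5028   0.1834   0.2549 130.0966] rp [-1.7994e+02 -2.0000e-02]
-> .5025,-.064,.25,100 n 6
  x -3.15 y -2.66 z 0.08 az 5.02
  x -3.37 y -2.37 z 0.08 az 5.02
  x -3.57 y -2.07 z 0.08 az 5.02
  x -3.73 y -1.75 z 0.08 az 5.02
  x -3.87 y -1.42 z 0.08 az 5.02
  x -3.98 y -1.07 z 0.08 az 5.02
```

View pics/s2.png

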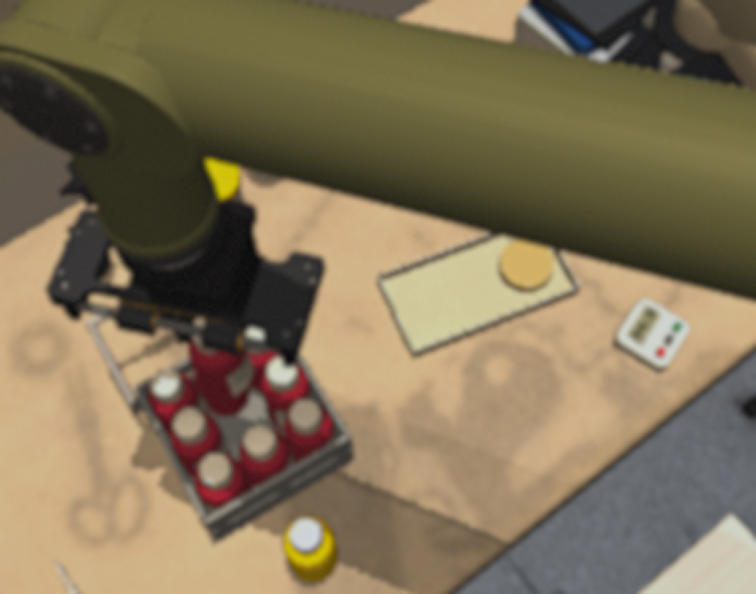

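The middle bottle hangs above the crate with its neighbours upright. The tray is at (480,290) in the crop with its near-left half free. Moving to the tray.

Request:
{"name": "jog_arm", "arguments": {"motion": [{"x": -1.6, "y": -1.3, "z": 0, "ax": 0, "ay": 0, "az": 2.5}, {"x": -3.2, "y": -2.5, "z": 0, "ax": 0, "ay": 0, "az": 5}, {"x": -3.4, "y": -2.3, "z": 0, "ax": 0, "ay": 0, "az": 5}, {"x": -3.6, "y": -2, "z": 0, "ax": 0, "ay": 0, "az": 5}, {"x": -3.7, "y": -1.7, "z": 0, "ax": 0, "ay": 0, "az": 5}]}}

```text
time_s: 12.75
tool_pos: [0.4988, -0.0023, 0.2548]
tool_rot: [-179.9, 0.0, 107.4]
force: [0.0, 0.4, -1.0]
grip_width: 0.0282
grasp_force: 20.0
```

Request:
{"name": "jog_arm", "arguments": {"motion": [{"x": -3.2, "y": -1.2, "z": 0, "ax": 0, "ay": 0, "az": 5}, {"x": -2, "y": -0.6, "z": 0, "ax": 0, "ay": 0, "az": 3}, {"x": -1, "y": -0.2, "z": 0, "ax": 0, "ay": 0, "az": 0}, {"x": 0, "y": 0, "z": 0, "ax": 0, "ay": 0, "az": 0}, {"x": 0, "y": 0, "z": 0, "ax": 0, "ay": 0, "az": 0}]}}

```text
time_s: 13.25
tool_pos: [0.4963, -0.0635, 0.2554]
tool_rot: [180.0, -0.1, 99.8]
force: [-0.8, -0.6, -1.2]
grip_width: 0.0282
grasp_force: 20.0
```

```bash
python3 wr.py w3; python3 plan.py .5025,-.064,.13,100; python3 -c "
from cell import env;print(env.get_obs()['qpos'].round(1))"
```

```text
[ 0.49634786 -0.06320403  0.25550811] [ 1.79988439e+02 -5.54802678e-02  9.98370322e+01]
t 13.3 at [ 4.9630e-01 -6.3200e-02  2.5550e-01  9.9837e+01] rp [ 1.7999e+02 -6.0000e-02]
-> .5025,-.064,.13,100 n 3
  x -0.06 y 0.20 z 4.18 az -0.05
  x -0.06 y 0.20 z 4.18 az -0.05
  x -0.06 y 0.20 z 4.18 az -0.05
[ 58.4   1.6 -54.4  99.5   1.3  79.6  13.6]
```

View pics/w3.png

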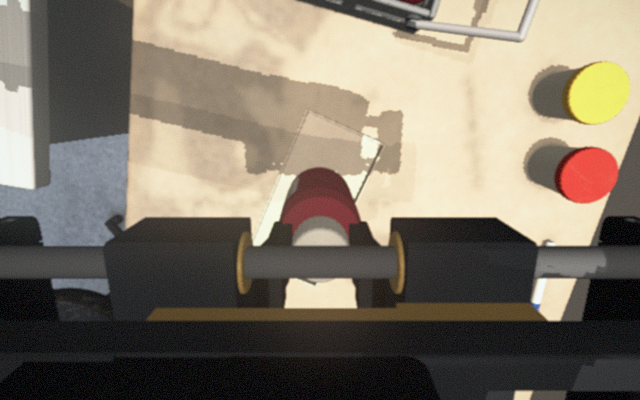

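The bottle is upright in the fingers. The tray's free-end corners are at (307,111) and (381,147).

```bash
python3 - <<'E'
from h import *
import pickle
c=pickle.load(open('pics/w3.pkl','rb'))
T=unproj(0,[(307,111),(381,147)],.02,c)[:,:2];print(T)
w=T[1]-T[0];w/=np.linalg.norm(w);n=np.array([w[1],-w[0]])
print('spot',T.mean(0)+n*.055,n)
E
```

```text
[[ 0.47139454 -0.00552038]
 [ 0.56173712 -0.03077396]]
spot [ 0.50175921 -0.07111663] [-0.26921131 -0.96308113]
```

Request:
{"name": "jog_arm", "arguments": {"motion": [{"x": -0.3, "y": 0.3, "z": 2, "ax": 0, "ay": 0, "az": 0}, {"x": -0.2, "y": 0.2, "z": 3.5, "ax": 0, "ay": 0, "az": 0}, {"x": 0, "y": 0, "z": 3.5, "ax": 0, "ay": 0, "az": 0}, {"x": 0, "y": 0, "z": 3, "ax": 0, "ay": 0, "az": 0}, {"x": 0, "y": 0, "z": 2, "ax": 0, "ay": 0, "az": 0}]}}

```text
time_s: 13.8
tool_pos: [0.5009, -0.0675, 0.1135]
tool_rot: [-179.9, -0.1, 99.8]
force: [-0.5, 0.1, -2.2]
grip_width: 0.028
grasp_force: 20.0
```

Request:
{"name": "jog_arm", "arguments": {"motion": [{"x": 0, "y": 0, "z": 0.8, "ax": 0, "ay": 0, "az": 0}, {"x": 0, "y": 0, "z": 0.4, "ax": 0, "ay": 0, "az": 0}, {"x": 0, "y": 0, "z": 0.2, "ax": 0, "ay": 0, "az": 0}, {"x": 0, "y": 0, "z": 0, "ax": 0, "ay": 0, "az": 0}, {"x": 0, "y": 0, "z": 0, "ax": 0, "ay": 0, "az": 0}]}}

```text
time_s: 14.3
tool_pos: [0.5026, -0.0699, 0.1025]
tool_rot: [179.9, 0.1, 99.6]
force: [0.4, 0.5, -1.2]
grip_width: 0.0282
grasp_force: 20.0
```

Request:
{"name": "jog_arm", "arguments": {"motion": [{"x": 0, "y": 0, "z": 0.15, "ax": 0, "ay": 0, "az": 0}, {"x": 0, "y": 0, "z": 0.15, "ax": 0, "ay": 0, "az": 0}, {"x": 0, "y": 0, "z": 0.15, "ax": 0, "ay": 0, "az": 0}, {"x": 0, "y": 0, "z": 0.1, "ax": 0, "ay": 0, "az": 0}, {"x": 0, "y": 0, "z": 0, "ax": 0, "ay": 0, "az": 0}]}}

```text
time_s: 14.8
tool_pos: [0.5017, -0.0698, 0.0958]
tool_rot: [-180.0, -0.0, 99.6]
force: [-0.1, 0.2, -1.8]
grip_width: 0.0283
grasp_force: 20.0
```

Request:
{"name": "jog_arm", "arguments": {"motion": [{"x": 0, "y": 0, "z": 0.05, "ax": 0, "ay": 0, "az": 0}, {"x": 0, "y": 0, "z": 0.05, "ax": 0, "ay": 0, "az": 0}, {"x": 0, "y": 0, "z": 0, "ax": 0, "ay": 0, "az": 0}, {"x": 0, "y": 0, "z": 0, "ax": 0, "ay": 0, "az": 0}, {"x": 0, "y": 0, "z": 0, "ax": 0, "ay": 0, "az": 0}]}}

```text
time_s: 15.3
tool_pos: [0.5021, -0.0699, 0.0954]
tool_rot: [180.0, 0.0, 99.6]
force: [-1.2, -0.5, 3.6]
grip_width: 0.0282
grasp_force: 20.0
```

Touched down gently. Releasing and rising.

Request:
{"name": "jog_arm", "arguments": {"motion": [{"x": 0, "y": 0, "z": 0, "ax": 0, "ay": 0, "az": 0}, {"x": 0, "y": 0, "z": 0, "ax": 0, "ay": 0, "az": 0}, {"x": 0, "y": 0, "z": 0, "ax": 0, "ay": 0, "az": 0}, {"x": 0, "y": 0, "z": 0, "ax": 0, "ay": 0, "az": 0}, {"x": 0, "y": 0, "z": 0, "ax": 0, "ay": 0, "az": 0}], "claw": 0.2}}

```text
time_s: 15.8
tool_pos: [0.5018, -0.0697, 0.0949]
tool_rot: [-180.0, -0.0, 99.6]
force: [0.6, -0.6, 0.1]
grip_width: 0.0517
grasp_force: 0.0
```

Request:
{"name": "jog_arm", "arguments": {"motion": [{"x": 0, "y": 0, "z": -1, "ax": 0, "ay": 0, "az": 0}, {"x": 0, "y": 0, "z": -2, "ax": 0, "ay": 0, "az": 0}, {"x": 0, "y": 0, "z": -3, "ax": 0, "ay": 0, "az": 0}, {"x": 0, "y": 0, "z": -3.5, "ax": 0, "ay": 0, "az": 0}, {"x": 0, "y": 0, "z": -3.5, "ax": 0, "ay": 0, "az": 0}]}}

```text
time_s: 16.3
tool_pos: [0.5017, -0.0694, 0.227]
tool_rot: [180.0, 0.0, 99.6]
force: [-0.1, -0.7, 0.2]
grip_width: 0.0522
grasp_force: 0.0
```

```bash
python3 plan.py .51,.06,.25,90 .6435,.169,.20,85.1
```

```text
t 16.3 at [ 5.01700e-01 -6.94000e-02  2.27000e-01  9.96334e+01] rp [1.7999e+02 2.0000e-02]
-> .51,.06,.25,90 n 3
  x 4.21 y 0.99 z -0.77 az 3.21
  x 4.26 y 0.76 z -0.77 az 3.21
  x 4.29 y 0.52 z -0.77 az 3.21
-> .6435,.169,.20,85.1 n 4
  x 2.73 y 3.34 z 1.25 az 1.23
  x 2.80 y 3.28 z 1.25 az 1.23
  x 2.87 y 3.22 z 1.25 az 1.23
  x 2.93 y 3.16 z 1.25 az 1.23
```

Request:
{"name": "jog_arm", "arguments": {"motion": [{"x": 4.2, "y": 1, "z": -0.8, "ax": 0, "ay": 0, "az": 3.2}, {"x": 4.3, "y": 0.8, "z": -0.8, "ax": 0, "ay": 0, "az": 3.2}, {"x": 4.3, "y": 0.5, "z": -0.8, "ax": 0, "ay": 0, "az": 3.2}, {"x": 2.7, "y": 3.3, "z": 1, "ax": 0, "ay": 0, "az": 1.2}, {"x": 2.8, "y": 3.3, "z": 1, "ax": 0, "ay": 0, "az": 1.2}]}}

```text
time_s: 16.8
tool_pos: [0.5787, 0.1154, 0.2313]
tool_rot: [179.7, 0.1, 87.5]
force: [0.5, -1.6, 1.1]
grip_width: 0.0519
grasp_force: 0.0
```

Request:
{"name": "jog_arm", "arguments": {"motion": [{"x": 2.9, "y": 3.2, "z": 1, "ax": 0, "ay": 0, "az": 1.2}, {"x": 2.9, "y": 3.2, "z": 1, "ax": 0, "ay": 0, "az": 1.2}, {"x": 0, "y": 0, "z": 0, "ax": 0, "ay": 0, "az": 0}, {"x": 0, "y": 0, "z": 0, "ax": 0, "ay": 0, "az": 0}, {"x": 0, "y": 0, "z": 0, "ax": 0, "ay": 0, "az": 0}]}}

```text
time_s: 17.3
tool_pos: [0.6439, 0.1682, 0.21]
tool_rot: [180.0, 0.0, 85.2]
force: [0.1, -0.4, -1.0]
grip_width: 0.0522
grasp_force: 0.0
```

```bash
python3 plan.py .6447,.1695,.094,85.3; python3 wr.py w4
```

```text
t 17.3 at [ 0.6439  0.1682  0.21   85.1615] rp [1.7995e+02 4.0000e-02]
-> .6447,.1695,.094,85.3 n 3
  x 0.04 y 0.02 z 3.87 az -0.05
  x 0.04 y 0.02 z 3.87 az -0.05
  x 0.04 y 0.02 z 3.87 az -0.05
[0.64401586 0.16771058 0.21037505] [1.79900561e+02 5.41061179e-02 8.51152587e+01]
```

View pics/w4.png

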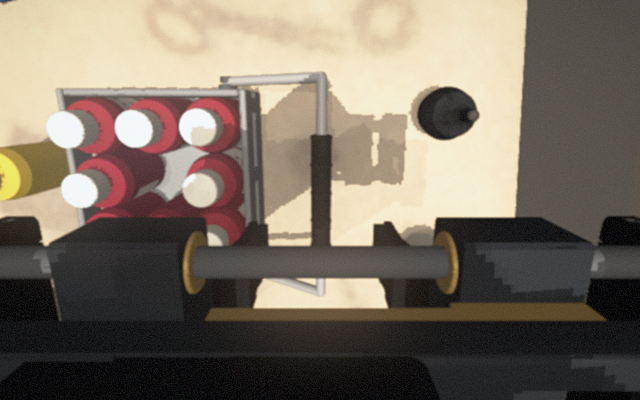

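The bar is still fully back, sleeve at x≈321 centred between the fingers, and the remaining bottles are standing. Regripping the bar.

Request:
{"name": "jog_arm", "arguments": {"motion": [{"x": 0, "y": 0, "z": 3, "ax": 0, "ay": 0, "az": 0}, {"x": 0, "y": 0, "z": 3.5, "ax": 0, "ay": 0, "az": 0}, {"x": 0, "y": 0, "z": 3, "ax": 0, "ay": 0, "az": 0}, {"x": 0, "y": 0, "z": 1.5, "ax": 0, "ay": 0, "az": 0}, {"x": 0, "y": 0, "z": 0.7, "ax": 0, "ay": 0, "az": 0}]}}

```text
time_s: 17.85
tool_pos: [0.6437, 0.1672, 0.0917]
tool_rot: [-180.0, 0.1, 85.1]
force: [-0.3, -0.7, 1.0]
grip_width: 0.0522
grasp_force: 0.0
```

Request:
{"name": "jog_arm", "arguments": {"motion": [{"x": 0, "y": 0, "z": 0, "ax": 0, "ay": 0, "az": 0}, {"x": 0, "y": 0, "z": 0, "ax": 0, "ay": 0, "az": 0}, {"x": 0, "y": 0, "z": 0, "ax": 0, "ay": 0, "az": 0}, {"x": 0, "y": 0, "z": 0, "ax": 0, "ay": 0, "az": 0}, {"x": 0, "y": 0, "z": 0, "ax": 0, "ay": 0, "az": 0}], "claw": -1, "squeeze": 12}}

```text
time_s: 18.35
tool_pos: [0.6443, 0.1692, 0.0927]
tool_rot: [179.9, -0.0, 85.2]
force: [-0.2, -0.7, 0.9]
grip_width: 0.0199
grasp_force: 0.0
```

```bash
python3 bar.py; python3 - <<'E'
import numpy as np
a=np.linspace(1.75,-.02,23);b=np.arctan2(.070,-.062)-a
X=.062+.0935*np.cos(b);Z=.064+.0935*np.sin(b)
for i in range(22):print(i,'y %.2f z %.2f'%((X[i+1]-X[i])*100,-(Z[i+1]-Z[i])*100))
E
```

```text
crate x,y 0.14123082829945227 -0.0034791611960913044 z grip pt 0.11166729249683653 angle est 1.7540485528338894 r 0.09246456038394524 [-0.18174468 -0.73384253  0.86781949] 0.019923665675661322
0 y -0.42 z -0.63
1 y -0.46 z -0.59
2 y -0.51 z -0.55
3 y -0.55 z -0.51
4 y -0.59 z -0.46
5 y -0.63 z -0.41
6 y -0.66 z -0.36
7 y -0.69 z -0.31
8 y -0.71 z -0.25
9 y -0.73 z -0.19
10 y -0.74 z -0.13
11 y -0.75 z -0.08
12 y -0.75 z -0.01
13 y -0.75 z 0.05
14 y -0.74 z 0.11
15 y -0.73 z 0.17
16 y -0.72 z 0.22
17 y -0.70 z 0.28
18 y -0.67 z 0.34
19 y -0.64 z 0.39
20 y -0.61 z 0.44
21 y -0.57 z 0.49
```

Request:
{"name": "jog_arm", "arguments": {"motion": [{"x": 0, "y": 0, "z": 0, "ax": 0, "ay": 0, "az": 0}, {"x": 0, "y": 0, "z": 0, "ax": 0, "ay": 0, "az": 0}, {"x": 0, "y": -0.4, "z": -0.6, "ax": 0, "ay": 0, "az": 0}, {"x": 0, "y": -0.5, "z": -0.6, "ax": 0, "ay": 0, "az": 0}, {"x": 0, "y": -0.5, "z": -0.55, "ax": 0, "ay": 0, "az": 0}]}}

```text
time_s: 18.85
tool_pos: [0.6318, 0.1703, 0.1106]
tool_rot: [179.8, -0.1, 85.2]
force: [5.1, 0.6, -0.5]
grip_width: 0.0157
grasp_force: 12.0
```

Request:
{"name": "jog_arm", "arguments": {"motion": [{"x": 0, "y": -0.55, "z": -0.5, "ax": 0, "ay": 0, "az": 0}, {"x": 0, "y": -0.6, "z": -0.45, "ax": 0, "ay": 0, "az": 0}, {"x": 0, "y": -0.65, "z": -0.4, "ax": 0, "ay": 0, "az": 0}, {"x": 0, "y": -0.65, "z": -0.35, "ax": 0, "ay": 0, "az": 0}, {"x": 0, "y": -0.7, "z": -0.3, "ax": 0, "ay": 0, "az": 0}]}}

```text
time_s: 19.35
tool_pos: [0.6029, 0.1729, 0.1329]
tool_rot: [179.4, -0.1, 85.1]
force: [6.0, 0.4, 5.3]
grip_width: 0.0155
grasp_force: 12.0
```

```bash
python3 bar.py
```

```text
crate x,y 0.0996746229955747 -0.0031236241402563727 z grip pt 0.15187428036712783 angle est 1.1298946060112516 r 0.0956099700235246 [6.04056702 0.39314339 5.28697823] 0.015455705363429441
```

Request:
{"name": "jog_arm", "arguments": {"motion": [{"x": 0, "y": -0.7, "z": -0.2, "ax": 0, "ay": 0, "az": 0}, {"x": 0, "y": -0.7, "z": -0.2, "ax": 0, "ay": 0, "az": 0}, {"x": 0, "y": -0.75, "z": -0.1, "ax": 0, "ay": 0, "az": 0}, {"x": 0, "y": -0.75, "z": -0.1, "ax": 0, "ay": 0, "az": 0}, {"x": 0, "y": -0.75, "z": 0, "ax": 0, "ay": 0, "az": 0}]}}

```text
time_s: 19.85
tool_pos: [0.5638, 0.1763, 0.1375]
tool_rot: [179.7, -0.1, 85.2]
force: [4.4, 0.1, 4.5]
grip_width: 0.0153
grasp_force: 12.1
```

Request:
{"name": "jog_arm", "arguments": {"motion": [{"x": 0, "y": -0.75, "z": 0.05, "ax": 0, "ay": 0, "az": 0}, {"x": 0, "y": -0.75, "z": 0.1, "ax": 0, "ay": 0, "az": 0}, {"x": 0, "y": -0.75, "z": 0.2, "ax": 0, "ay": 0, "az": 0}, {"x": 0, "y": -0.7, "z": 0.2, "ax": 0, "ay": 0, "az": 0}, {"x": 0, "y": -0.7, "z": 0.3, "ax": 0, "ay": 0, "az": 0}]}}

```text
time_s: 20.35
tool_pos: [0.5252, 0.1794, 0.1265]
tool_rot: [-180.0, -0.0, 85.2]
force: [3.6, 3.5, -0.9]
grip_width: 0.0154
grasp_force: 12.0
```

```bash
python3 bar.py
```

```text
crate x,y 0.021655861853018765 -0.0028737197299582087 z grip pt 0.1455348471093382 angle est 0.26538032596297034 r 0.09097021917070368 [ 3.56573765  3.47777074 -0.86003957] 0.0154156178511242
```

Request:
{"name": "jog_arm", "arguments": {"motion": [{"x": 0, "y": -0.6, "z": 0.3, "ax": 0, "ay": 0, "az": 0}, {"x": 0, "y": -0.6, "z": 0.3, "ax": 0, "ay": 0, "az": 0}, {"x": 0, "y": -0.6, "z": 0.4, "ax": 0, "ay": 0, "az": 0}, {"x": 0, "y": -0.4, "z": 0.3, "ax": 0, "ay": 0, "az": 0}, {"x": 0, "y": -0.1, "z": 0.1, "ax": 0, "ay": 0, "az": 0}]}}

```text
time_s: 20.85
tool_pos: [0.503, 0.181, 0.1131]
tool_rot: [179.9, -0.0, 85.2]
force: [4.1, 1.9, 4.9]
grip_width: 0.0152
grasp_force: 12.0
```

```bash
python3 bar.py
```

```text
crate x,y -0.0005609282237318631 -0.003019568615592019 z grip pt 0.13213835318252812 angle est -0.017884171917017522 r 0.09250245896538033 [4.05003966 1.9471178  4.9133325 ] 0.015168279292102252
```

Request:
{"name": "jog_arm", "arguments": {"motion": [{"x": 0, "y": -0.1, "z": 0.1, "ax": 0, "ay": 0, "az": 0}, {"x": 0, "y": -0.1, "z": 0.1, "ax": 0, "ay": 0, "az": 0}, {"x": 0, "y": -0.1, "z": 0.1, "ax": 0, "ay": 0, "az": 0}, {"x": 0, "y": 0, "z": 0, "ax": 0, "ay": 0, "az": 0}, {"x": 0, "y": 0, "z": 0, "ax": 0, "ay": 0, "az": 0}]}}

```text
time_s: 21.35
tool_pos: [0.5031, 0.1811, 0.1126]
tool_rot: [179.7, -0.0, 85.1]
force: [6.0, 0.9, 13.1]
grip_width: 0.0149
grasp_force: 12.0
```

```bash
python3 bar.py
```

```text
crate x,y -0.0004976479403261568 -0.0029725790096337096 z grip pt 0.13162215273895142 angle est -0.021169387547627316 r 0.0920799193044989 [ 5.95457422  0.94033559 13.07762238] 0.014939328041027823
```

Firmly on the stop. Relieve, open, and rise.

Request:
{"name": "jog_arm", "arguments": {"motion": [{"x": 0, "y": 0, "z": 0, "ax": 0, "ay": 0, "az": 0}, {"x": 0, "y": 0, "z": 0, "ax": 0, "ay": 0, "az": 0}, {"x": 0, "y": 0, "z": 0, "ax": 0, "ay": 0, "az": 0}, {"x": 0, "y": 0, "z": 0, "ax": 0, "ay": 0, "az": 0}, {"x": 0, "y": 0, "z": 0, "ax": 0, "ay": 0, "az": 0}], "claw": -0.25}}

```text
time_s: 21.85
tool_pos: [0.499, 0.1808, 0.1093]
tool_rot: [-179.9, 0.1, 85.2]
force: [-0.5, 0.6, -0.6]
grip_width: 0.0322
grasp_force: 0.0
```

Request:
{"name": "jog_arm", "arguments": {"motion": [{"x": 0, "y": 0, "z": -1, "ax": 0, "ay": 0, "az": 0}, {"x": 0, "y": 0, "z": -2, "ax": 0, "ay": 0, "az": 0}, {"x": 0, "y": 0, "z": -4, "ax": 0, "ay": 0, "az": 0}, {"x": 0, "y": 0, "z": -4.5, "ax": 0, "ay": 0, "az": 0}, {"x": 0, "y": 0, "z": -4.5, "ax": 0, "ay": 0, "az": 0}]}}

```text
time_s: 22.35
tool_pos: [0.4993, 0.1814, 0.2721]
tool_rot: [-180.0, 0.0, 85.2]
force: [0.5, -0.4, 0.2]
grip_width: 0.0324
grasp_force: 0.0
```

Request:
{"name": "jog_arm", "arguments": {"motion": [{"x": 0, "y": -1, "z": -3.5, "ax": 0, "ay": 0, "az": 0}, {"x": 0, "y": -1, "z": -3, "ax": 0, "ay": 0, "az": 0}, {"x": 0, "y": -0.5, "z": -1, "ax": 0, "ay": 0, "az": 0}, {"x": 0, "y": 0, "z": 0, "ax": 0, "ay": 0, "az": 0}, {"x": 0, "y": 0, "z": 0, "ax": 0, "ay": 0, "az": 0}]}}

```text
time_s: 22.85
tool_pos: [0.4748, 0.1826, 0.344]
tool_rot: [-179.9, 0.1, 85.2]
force: [0.2, -0.1, -0.0]
grip_width: 0.0328
grasp_force: 0.0
```

```bash
python3 wr.py w5; python3 - <<'E'
from h import *
w=cv2.imread('pics/w5.png')[0:260];s=env.read_camera('side')[:,:,::-1][150:340,170:450]
s=cv2.resize(s,None,fx=1.75,fy=1.75,interpolation=cv2.INTER_CUBIC)
o=np.zeros((w.shape[0]+s.shape[0],640,3),np.uint8);o[:260]=w;o[260:,:s.shape[1]]=s
cv2.imwrite('pics/fin.png',o);print(o.shape)
E
```

```text
[0.4747436  0.18244687 0.34355542] [-1.79883605e+02  5.43292229e-02  8.51638673e+01]
(592, 640, 3)
```

View pics/fin.png

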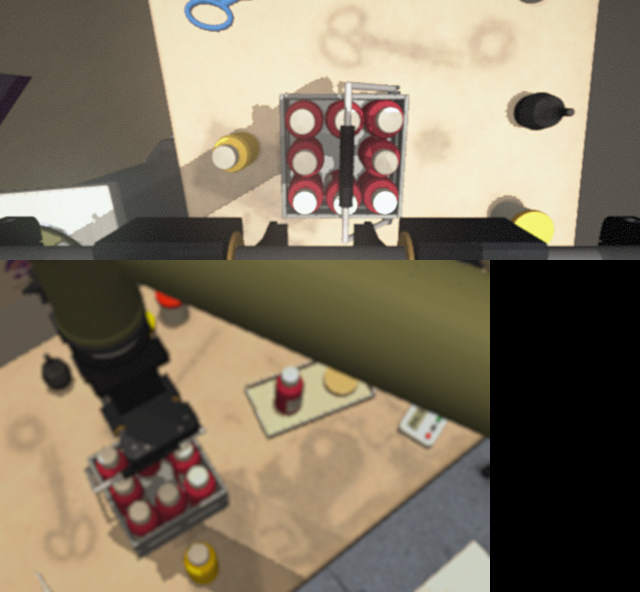

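The bottle stands upright in the tray beside the dish, eight bottles are in the crate, and the bar is over the middle row (sleeve x≈347). Quick angle check, then hand in.

```bash
python3 - <<'E'
from h import *
import pickle
c=pickle.load(open('pics/w5.pkl','rb'))
for a in(0,.05,.1):
    b=np.arctan2(.070,-.062)-a
    x=.062+.0935*np.cos(b);print(a,proj(0,[.5037+x,.1843-.08*x,.064+.0935*np.sin(b)],c))
E
```

```text
0 [[346.67755237 164.79673581]]
0.05 [[350.20206534 165.25020348]]
0.1 [[353.90281477 165.68130598]]
```

```bash
python3 -c "
from cell import env;print(env.sign_off())"
```

```text
the job is handed in; nothing more can be done
None
```

The job is handed in: the middle bottle stands upright in the tray beside the dish, and the bar is fully down again over the eight bottles still standing in the crate. It took about 23 s of robot time.

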